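# Strip the roller mould and weigh the casting

## Task

The roller has cured: strip its mould from the top down, one part after another. Pull out the core pin and stand it in the aluminium soaking pot, lay the bridge bar flat on the floor of the shallow steel tray, lift off the mould sleeve and set it down over the post of the drying stand, flange down, and last set the cast roller flat and gently, not dropped, near the middle of the scale's pan for weighing.

Things in the scene. Friction and masses are not known exactly. Their poses are not given: they have to be found in the camera images.
- mould_base: base of the mould, fixed: aluminium plate 84 (x) x 118 (y) x 14 mm, an 18 mm socket in its middle, round it a locating rim (inner/outer diameter 73/79) up to z 17 mm; two steel posts on its y axis, 46 mm either side of the middle, 16 mm thick up to a shoulder at z 51, then an 8 mm pin to z 66. Origin: centre of its underside, z up. The other four parts start stacked on its middle, with its yaw.
- core_pin: core pin, on top of the stack: steel pin 14 mm thick, 67 mm long, above it a black collar (26 wide, 4 thick) and knurled knob (24 wide) ending 91 mm above the tip. It hangs loosely through bridge hub and roller bore into the base's socket, its collar resting on the hub, so only the knob shows (75 to 99 mm above the table). Origin: centre of its lower end (tip); z up to the knob.
- bridge: bridge bar of dark steel, 22 mm wide (x), 116 long (y), 8 thick; the square hub in its middle, 30 x 30 mm, rises to 24 mm above its underside and has an 18 mm hole for the core pin. It starts on the shoulders of the two posts, whose 8 mm pins stand loosely in 12 mm holes near its ends, and keeps the sleeve down. Origin: centre of its underside, z up.
- sleeve: mould sleeve: plain steel ring, outer diameter 58, bore 47, height 36 mm, with a flange 67 mm wide and 5 mm thick round its lower end. It stands on the base plate inside the locating rim, round the roller, with 1.5 mm play about it. Origin: centre of its underside, z up.
- roller: the casting: beige hard resin roller with a brass-lined bore, outer diameter 44, bore 19, height 30 mm, standing on the base plate inside the sleeve (from above it shows either side of the bridge). Origin: centre of its underside, z up along its axis.
- soak_pot: small round aluminium pot, fixed to the table, open at the top: outer diameter 45 (rim 48), inner diameter 41, height 45 mm, floor 3 mm thick. The core pin's place; the pin may lean on the pot's rim. Origin: centre of its underside.
- tray: shallow steel tray, fixed to the table, 84 (x) x 146 (y) mm outside, 11 mm high, walls and floor 2.5 mm thick; the bridge's place, which fits in only along the tray's length. Origin: centre of its underside.
- drying_stand: drying stand, fixed to the table: grey round foot 84 mm wide and 8 mm thick with an upright aluminium post in its middle, 20 mm thick, its rounded top 52 mm above the table; the sleeve's place. Origin: centre of its underside.
- scale_pan (a point): centre of the top of the pan (100 x 100 mm, square, open, 23 mm above the table) at the back of the flat pocket scale, 180 x 118 mm, white and grey, display and keys in front, fixed. The roller's place. A jar (64 mm wide, 85 high), a white cap and a black block stand among these things and are no part of the job.
Not all that is in view belongs to the job. Leave any turquoise look-alike of the core_pin alone.

How it is judged:
On the way, in this order (a step that is already met when the one before it is completed fails the run):
1. the core pin stands in the soaking pot (horizontal distance between core_pin and soak_pot below 0.018 m and z of core_pin in the frame of soak_pot below 0.012 m and angle between core_pin's own z axis and vertical below 0.8 rad), for 0.2 s.
2. the bridge bar lies flat in the tray (horizontal distance between bridge and tray below 0.03 m and z of bridge in the frame of tray below 0.006 m and angle between bridge's own z axis and vertical below 0.06 rad), for 0.2 s.
3. the sleeve stands over the post of the drying stand (horizontal distance between sleeve and drying_stand below 0.016 m and z of sleeve in the frame of drying_stand below 0.012 m and angle between sleeve's own z axis and vertical below 0.06 rad), for 0.2 s.
4. the roller stands flat on the scale's pan (horizontal distance between roller and scale_pan below 0.025 m and z of roller in the frame of scale_pan below 0.004 m and angle between roller's own z axis and vertical below 0.06 rad), for 0.2 s.
At the end, for the whole second after the job is handed in: Core pin in the pot, its tip at the floor (leaning on the rim is fine); bridge flat on the tray's floor, within 30 mm of its middle; sleeve flat on the stand's foot round the post, flange down; roller flat on the pan within 25 mm of its centre; all at rest (all of step 1 and all of step 2 and all of step 3 and all of step 4 and linear speed of each of core_pin, bridge, sleeve, roller below 0.02 m/s); the robot touches nothing.
It fails at once if the roller is dropped or thrown on to the scale (faster than 0.5 m/s within 15 mm above the pan) (horizontal distance between roller and scale_pan below 0.05 m and z of roller in the frame of scale_pan below 0.015 m and linear speed of roller above 0.5 m/s).
It also fails if it takes over 102 s, if anything falls off the work surface, if the arm or the gripper's body presses on something with over 40 N, if the wrist force passes 120 N, or if a joint passes its speed limit or range.

## Robot

A 7-joint arm with a two-finger parallel gripper is mounted at the origin on a cart in front of the work surface, level with it; the furniture and walls round the work are solid. World frame = base frame: x ahead of the robot, y to its left, z up, the work surface at z = 0. Lengths are in m, angles in rad, forces in N, time in s.
With the tool pointing down it reaches from about 0.35 to 0.9 m from the base axis. Payload 19.9 kg.
Tool frame: the origin (TCP) lies on the centre line of the jaws, within the pads' length; the fingertips stand 22 mm ahead of it and the grasp point (between the pads) lies 3 mm ahead of it; z points along the fingers, y is the line along which they close (so a half turn about z gives the same grasp; the last joint's range is limited). The gripper opens to 85 mm and grips with 20 to 120 N. Pads are 22 mm wide; open, the fingers measure 114 mm over their backs; the gripper's body (76 mm by 85 mm) begins 54 mm behind the grasp point. The pads swing forward as they close: fully open they stand 13 mm farther back than shut.
Start: joints at [-1.312, 0.417, -0.01, 1.614, 0.005, 1.111, -0.053], TCP at [0.185, 0.597, 0.253] pointing down, gripper open.
Joint ranges: [-2.81, 2.81], [-0.39, 2.02], [-1.27, 1.25], [0.06, 2.57], [-1.19, 4.33], [0.19, 2], [-2.82, 2.82]. Speed limits (rad/s): [1.89, 1.89, 2.39, 2.39, 3.01, 3.01, 3.01].

## Interface

Orientations are given as a unit quaternion [w, x, y, z].
In Python, from workcell import r gives the robot as it stands. Calls block until the motion is done:
- r.reach(position, orientation): joint-space move of the TCP to a pose.
- r.move_l(position, rotation=None, rate=0.15, f_stop=None): straight line of the TCP; rotation=None keeps the orientation; rate is the mean speed in m/s. With f_stop (N) it stops when the force on the tool has changed by that much, and returns True; else False.
- r.goto_joints(angles): joint-space move.
- r.ungrasp() and r.close_gripper(): open the fingers fully, or close them until they stop; the grip force is fixed at half the most.
- r.sleep(seconds).
- r.solve_ik(position, orientation): joint angles nearest the present ones, or None.
- r.read_state(): the state.
- r.capture(name): name is "scene" or "top"; returns a dict with "image" (420x560x3 uint8, blue, green, red), "fovy" (degrees; the focal length in pixels is half the picture's height over the tangent of half this angle, whatever the lens; pixels are square), "cx", "cy" (the principal point, pixels), "T" (4x4, takes a point from camera to world coordinates). Camera axes: x right, y down, z forward; pixel columns grow to the right and rows downward; lengths in m; the calibration is good to about 2 mm. A picture is of the moment at which its call begins. There is no depth.
A pose or a line that the arm cannot do raises r.MotionError and nothing moves.
- r.hand_in(): hands the job in; it is judged then, once.
The state is a dict: "clock": time; "qpos": joint angles; "qvel": joint speeds; "joint_torque": joint torques, N m; "tcp_pos": TCP position; "tcp_rot": TCP orientation; "wrist_force": force on the tool from outside, world axes, zero at the start; "ft_torque": the same for the moment, N m; "opening": finger opening in m; "grip_force": force on a finger pad.
Only numpy, scipy, OpenCV 4.12 (cv2) and the standard library are available. Lean on these libraries where they do the work, as an engineer would, in place of code of your own. Each camera call takes 0.05 s, during which the arm holds its last target. There are 200 camera calls.

## Working session

There is one attempt and no reset: what is moved stays moved. The work goes in short steps, each a Python script; the robot and the scene stay as the last script left them, time stands still between calls to the robot, and variables do not carry over. Pictures are saved under pics/ and viewed, at most 14 in all, crops included, and the job is handed in when it is done.

```bash
mkdir -p pics; ls; python3 - <<'E'
from workcell import r
import cv2
for n in("scene","top"):
    c=r.capture(n); cv2.imwrite(f"pics/{n}0.png",c["image"]); print(n,c["fovy"],c["cx"],c["cy"],c["T"].round(3).tolist() if hasattr(c["T"],'round') else c["T"])
print(r.read_state())
E
```

```text
pics
scene 42.348157510144645 286.8117927583933 207.5262618905007 [[0.899, -0.298, 0.321, 0.206], [-0.438, -0.643, 0.628, -0.379], [0.019, -0.705, -0.709, 0.769], [0.0, 0.0, 0.0, 1.0]]
top 47.549057612043896 274.48406590695436 201.8228776440937 [[0.017, -0.994, 0.106, 0.408], [-1.0, -0.014, 0.027, 0.214], [-0.025, -0.107, -0.994, 0.936], [0.0, 0.0, 0.0, 1.0]]
{'clock': 0.1, 'qpos': array([-1.31249963,  0.41793054, -0.01028763,  1.61410201,  0.00469863,
        1.11070259, -0.05298721]), 'qvel': array([ 0.00043572, -0.00068242,  0.00047572, -0.00277052, -0.00194242,
       -0.00030325,  0.0005202 ]), 'joint_torque': array([ 3.60155602e-03, -8.65808272e+01,  6.81294613e-01, -4.35628295e+01,
        1.93578762e-02,  4.82618416e-03, -5.55519534e-05]), 'tcp_pos': array([0.18450954, 0.59684597, 0.25271777]), 'tcp_rot': array([-3.80331773e-05,  1.49334594e-01,  9.88786562e-01, -5.58203022e-04]), 'wrist_force': array([-0.6159235 , -0.56463407,  1.06634184]), 'ft_torque': array([-0.00591551,  0.04882559,  0.02109104]), 'grip_force': 0.0, 'opening': 0.08540807354361664}
```

View pics/scene0.png

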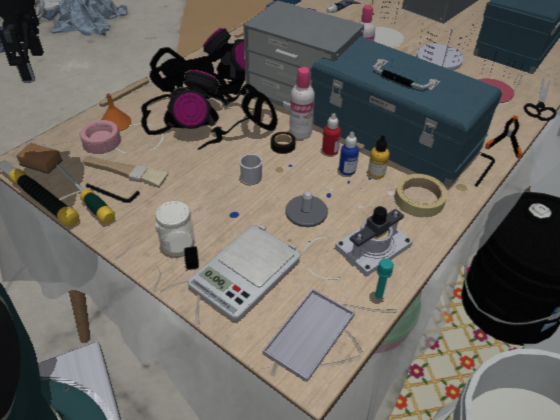

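View pics/top0.png

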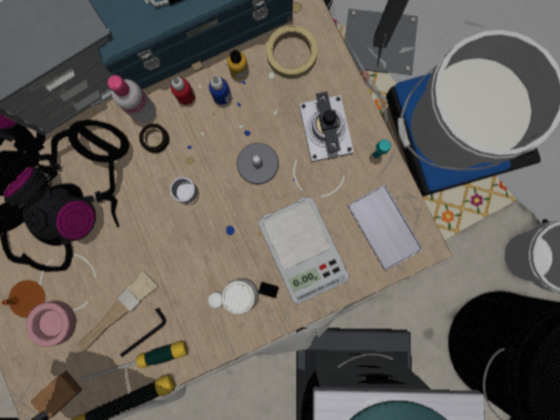

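The scene view shows pot (251,168), stand (307,208), mould (377,235), scale (245,268) and tray (310,333). In the top view they are at pot (183,190), stand (257,163), mould (328,128), scale pan (299,233) and tray (384,228), with the turquoise decoy at (383,148). I'll enlarge the work region of the top view.

```bash
python3 - <<'E'
import cv2
a=cv2.imread("pics/top0.png")[75:315,150:450]
cv2.imwrite("pics/topz.png",cv2.resize(a,None,fx=2.5,fy=2.5,interpolation=cv2.INTER_CUBIC))
a=cv2.imread("pics/scene0.png")[140:380,180:450]
cv2.imwrite("pics/scenez.png",cv2.resize(a,None,fx=2.5,fy=2.5,interpolation=cv2.INTER_CUBIC))
E
```

```text
(no output)
```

View pics/topz.png

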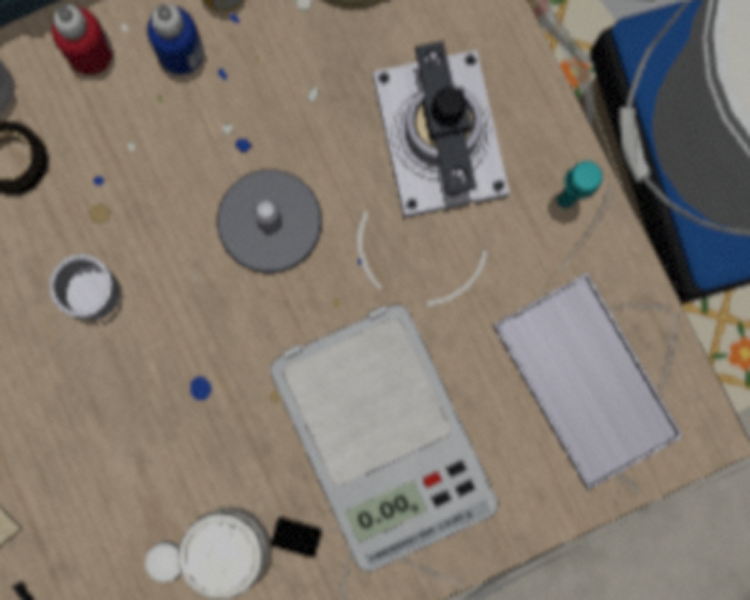

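View pics/scenez.png

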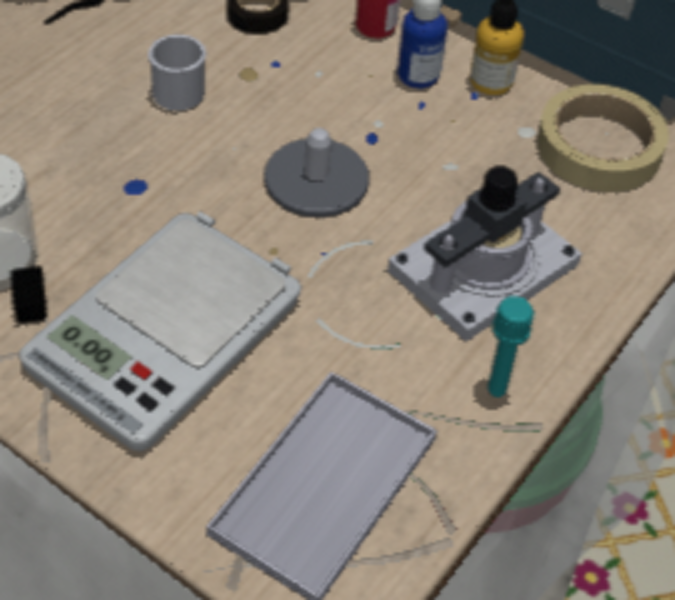

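The zooms show plate corners (376,72), (476,52), (508,193), (406,214), knob top (450,104) and tray corners (497,325), (586,277), (679,435), (589,486). They also show foot (269,220), pot rim (84,286) and pan corners (286,375), (401,318), (452,434), (340,484). I'll cast rays for these and check sizes and agreement between the two views.

```bash
cat > h.py <<'E'
import numpy as np, cv2
from workcell import r
def ray(c,uv):
    f=c["image"].shape[0]/2/np.tan(np.radians(c["fovy"])/2); T=np.array(c["T"])
    d=T[:3,:3]@np.array([(uv[0]-c["cx"])/f,(uv[1]-c["cy"])/f,1.]); return T[:3,3],d
def onz(c,uv,z):
    o,d=ray(c,uv); return o+d*(z-o[2])/d[2]
def tri(c1,u1,c2,u2):
    A=[];b=[]
    for c,u in((c1,u1),(c2,u2)):
        o,d=ray(c,u); d=d/np.linalg.norm(d); P=np.eye(3)-np.outer(d,d); A.append(P); b.append(P@o)
    return np.linalg.solve(sum(A),sum(b))
def quat(yaw): # tool down, y axis (closing) along direction yaw
    a=yaw
    y=np.array([np.cos(a),np.sin(a),0]); z=np.array([0,0,-1.]); x=np.cross(y,z)
    from scipy.spatial.transform import Rotation as R
    return np.roll(R.from_matrix(np.c_[x,y,z]).as_quat(),1)
E
cat > m.py <<'E'
from h import *
t=r.capture("top"); s=r.capture("scene")
zt=lambda p:((p[0]+.5)/2.5-.5+150,(p[1]+.5)/2.5-.5+75)
zs=lambda p:((p[0]+.5)/2.5-.5+180,(p[1]+.5)/2.5-.5+140)
def quad(n,pt,ps,z):
    for c,f,p in((t,zt,pt),(s,zs,ps)):
        if not p: continue
        q=np.array([onz(c,f(a),z)[:2] for a in p]); e=np.diff(np.r_[q,q[:1]],axis=0)
        print(n,"c",q.mean(0).round(4),"sides",np.linalg.norm(e,axis=1).round(4),"ang",np.degrees(np.arctan2(e[:,1],e[:,0])).round(1))
quad("plate",[(376,72),(476,52),(508,193),(406,214)],[(389,263),(492,205),(580,258),(467,333)],.014)
quad("tray",[(497,325),(586,277),(679,435),(589,486)],[(333,377),(436,432),(317,598),(210,530)],.011)
quad("pan",[(286,375),(401,318),(452,434),(340,484)],[(191,216),(298,285),(201,366),(96,300)],.023)
for n,a,b,z in(("knob",(450,104),(501,176),.099),("pin1",(433,58),(540,183),.066),("pin2",(459,178),(449,240),.066),
  ("foot",(269,220),(317,176),.008),("post",(267,210),(319,135),.052),("potrim",(84,286),(179,53),.045)):
    print(n,onz(t,zt(a),z)[:2].round(4),onz(s,zs(b),z)[:2].round(4),tri(t,zt(a),s,zs(b)).round(4))
# masks
g=cv2.cvtColor(t["image"],cv2.COLOR_BGR2HSV)
E
python3 m.py
```

```text
plate c [0.6553 0.1394] sides [0.081  0.1165 0.0816 0.117 ] ang [ -77.9 -167.5  102.5   12.2]
plate c [0.6488 0.1357] sides [0.1027 0.0795 0.116  0.082 ] ang [  10.   -67.8 -168.   102.4]
tray c [0.4615 0.0257] sides [0.0791 0.1401 0.0797 0.1414] ang [ -60.8 -150.   120.1   29.7]
tray c [0.4599 0.024 ] sides [0.0799 0.1445 0.0794 0.1428] ang [ -59.2 -150.6  119.7   29.6]
pan c [0.4412 0.1937] sides [0.0987 0.0966 0.0932 0.0925] ang [ -62.7 -155.9  114.8   27.4]
pan c [0.4449 0.1948] sides [0.1031 0.0986 0.0947 0.1039] ang [ -65.8 -158.7  117.5   26.2]
knob [0.6533 0.1402] [0.6541 0.1406] [0.6534 0.1402 0.0996]
pin1 [0.6983 0.1502] [0.6981 0.1481] [0.6993 0.1499 0.0638]
pin2 [0.6068 0.1304] [0.6087 0.1284] [0.6083 0.1298 0.0645]
foot [0.5846 0.2746] [0.5826 0.2727] [0.5846 0.275  0.0052]
post [0.5838 0.2734] [0.5826 0.2735] [0.5833 0.2736 0.0518]
potrim [0.5251 0.4116] [0.5268 0.415 ] [0.5248 0.4106 0.0491]
```

Sizes and both views agree: mould (0.654, 0.140) with its long axis at 12.3°, tray (0.461, 0.025) at 29.8°, stand (0.584, 0.274), pot (0.5255, 0.412) and pan (0.443, 0.194). Next is the core pin.

```bash
cat >> h.py <<'E'
MY=np.radians(12.3-90)
def best(p,yaw):
    q0=r.read_state()["qpos"]; c=[]
    for y in(yaw,yaw+np.pi):
        q=r.solve_ik(list(p),list(quat(y)))
        if q is not None: c.append((np.abs(np.array(q)-q0).max(),y))
    return min(c)[1]
def st(m=""):
    s=r.read_state(); print(m,round(s["clock"],1),s["tcp_pos"].round(4),"open",round(s["opening"],4),"grip",round(s["grip_force"],1),"F",s["wrist_force"].round(1))
def over(xy,z,yaw):
    p=[*xy,z]; y=best(p,yaw); r.reach(p,list(quat(y))); return y
def pick(xy,z,yaw,zup=.2,zin=.15):
    over(xy,zin,yaw)
    print("hit",r.move_l([*xy,z],f_stop=15,rate=.1)); st("down")
    r.close_gripper(); st("closed")
    r.move_l([*xy,zup],rate=.12); st("up")
def shot(n,name,box,k):
    a=r.capture(name)["image"]; x0,y0,x1,y1=box
    cv2.imwrite(f"pics/{n}.png",cv2.resize(a[y0:y1,x0:x1],None,fx=k,fy=k,interpolation=cv2.INTER_CUBIC))
E
python3 - <<'E'
from h import *
pick((.6535,.140),.103,MY,zup=.24)
over((.5255,.412),.24,MY); st("over pot")
t=r.capture("top")["image"][110:260,110:310]; s=r.capture("scene")["image"][80:230,160:360]
cv2.imwrite("pics/a.png",cv2.resize(np.vstack([t,s]),None,fx=2,fy=2,interpolation=cv2.INTER_CUBIC))
E
```

```text
hit False
down 3.2 [0.6536 0.1398 0.1029] open 0.0854 grip 0.0 F [-0.4 -0.3  0.6]
closed 3.8 [0.6537 0.1399 0.1035] open 0.0208 grip 68.4 F [-1.9 -1.6  5. ]
up 5.1 [0.6532 0.14   0.2392] open 0.0202 grip 67.2 F [ 0.5 -0.  -0.8]
over pot 6.2 [0.5267 0.4102 0.2401] open 0.0203 grip 67.2 F [-0.4 -0.8 -0.9]
```

View pics/a.png

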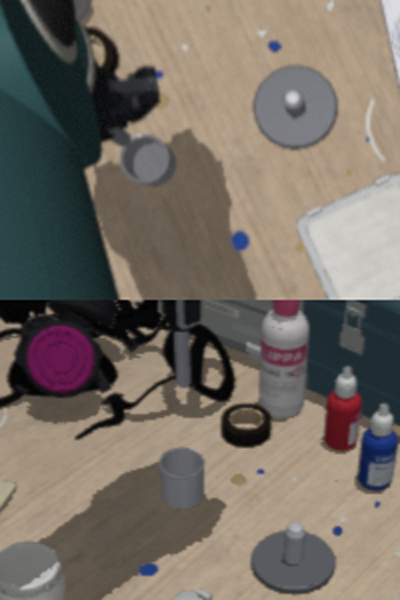

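The scene half shows the held pin, vertical, with its tip at about (183,385), above the pot at (182,478). I'll check the tip's position, then lower it.

```bash
python3 - <<'E'
from h import *
s=r.capture("scene"); t=r.capture("top")
print(onz(s,(251.3,122.3),.145),onz(t,(110+148/2,110+160/2),.045), onz(s,(160+182/2,80+(463-300)/2),.045))
p=r.read_state()["tcp_pos"]
print(r.move_l([.5255,.412,.1],rate=.12,f_stop=10)); st("low")
shot("b","scene",(200,90,320,210),4)
E
```

```text
[0.52774214 0.41031194 0.145     ] [0.52341615 0.41016295 0.045     ] [0.52544424 0.41353097 0.045     ]
False
low 7.8 [0.5258 0.4122 0.1008] open 0.0207 grip 67.2 F [-0.9  0.  -0.2]
```

View pics/b.png

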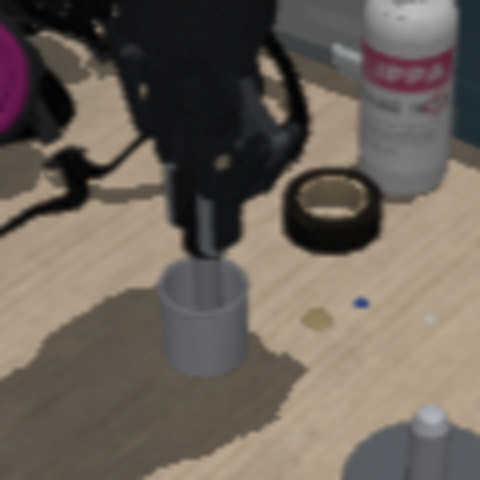

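The pin is inside the pot, shaft at (205,285) in the crop. I'll release it and then pick the bridge.

```bash
python3 - <<'E'
from h import *
print(r.move_l([.5255,.412,.0965],rate=.05,f_stop=8)); st()
r.ungrasp(); r.sleep(.2)
r.move_l([.5255,.412,.24],rate=.15)
pick((.6535,.1397),.085,MY,zup=.22,zin=.2)
ty=np.radians(29.8-90)
# keep the shorter yaw turn
s=r.read_state()
y=over((.461,.0252),.2,ty); st("over tray")
shot("c","scene",(180,140,450,380),2.5)
E
```

```text
False
 8.1 [0.5267 0.4126 0.0983] open 0.0206 grip 69.7 F [-0.2 -0.1 15.5]
hit False
down 12.5 [0.6539 0.1398 0.0857] open 0.0851 grip 0.0 F [ 0.1 -0.1  0.2]
closed 13.0 [0.6537 0.1398 0.0854] open 0.028 grip 59.5 F [-0.8  0.   5.9]
up 14.3 [0.6532 0.1397 0.2191] open 0.0283 grip 59.3 F [-0.1  0.1 -2.6]
over tray 15.2 [0.4616 0.0255 0.2003] open 0.0285 grip 59.3 F [-0.1 -0.5 -1.3]
```

View pics/c.png

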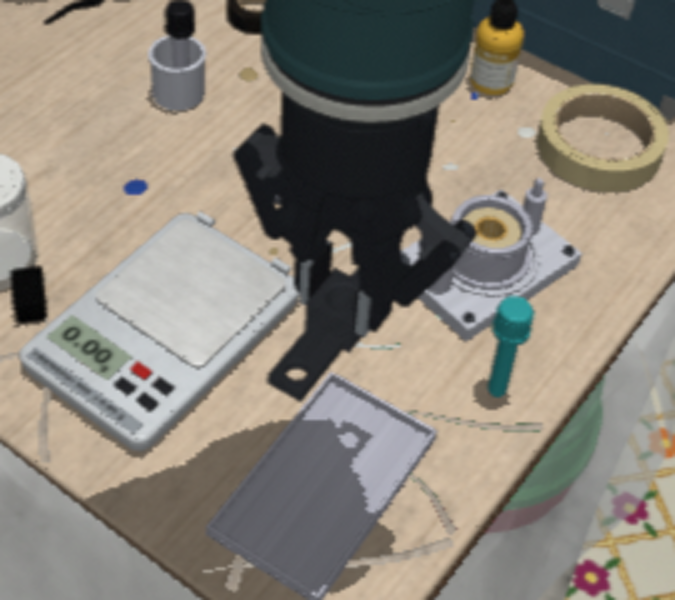

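The pin stands in the pot, knob at (180,20). The bridge hangs level over the tray and is parallel to it, so I'll lower it.

```bash
python3 - <<'E'
from h import *
p=[.461,.0252]
r.move_l([*p,.055],rate=.15); print(r.move_l([*p,.0365],rate=.05,f_stop=8)); st("tray")
r.ungrasp(); r.sleep(.2); r.move_l([*p,.2],rate=.15)
over((.6535,.1397),.16,MY)
shot("d","scene",(180,140,450,380),2.5)
E
```

```text
True
tray 16.8 [0.4611 0.0255 0.0364] open 0.0285 grip 60.9 F [1.1 1.  2.6]
```

View pics/d.png

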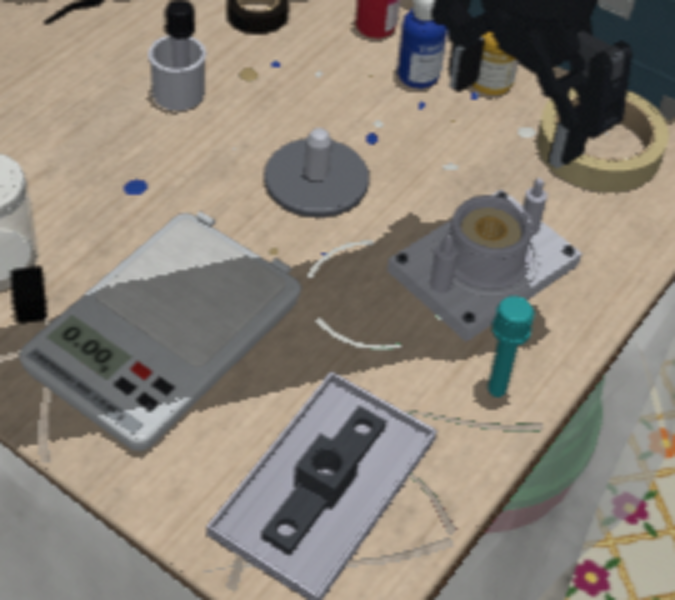

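The bridge lies flat in the tray at (325,470), and the sleeve stands on the base at (490,225). Next, the sleeve.

```bash
python3 - <<'E'
from h import *
pick((.6535,.1397),.045,MY,zup=.17,zin=.16)
over((.584,.274),.17,MY); st("over stand")
shot("e","scene",(230,120,450,280),3)
E
```

```text
hit False
down 21.3 [0.6538 0.1398 0.0456] open 0.0851 grip 0.0 F [-0.1 -0.  -0.9]
closed 21.7 [0.6538 0.1398 0.0457] open 0.0553 grip 64.2 F [-1.3  0.9  5.5]
up 22.9 [0.6531 0.1397 0.1692] open 0.0553 grip 63.5 F [ 0.3  0.1 -0.8]
over stand 23.6 [0.5835 0.2744 0.1696] open 0.0555 grip 63.6 F [ 0.2 -0.5 -1. ]
```

View pics/e.png

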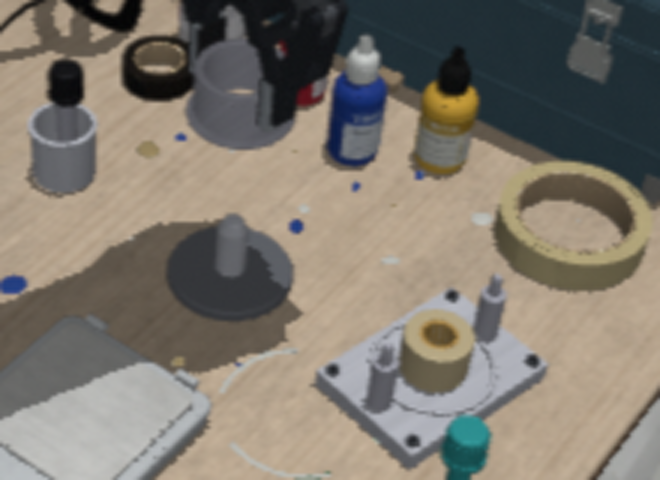

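The sleeve is held level at (245,95) above the stand at (232,270), and the roller stays on the base at (437,350). I'll lower the sleeve, then pick the roller.

```bash
python3 - <<'E'
from h import *
print("roller",onz(r.capture("scene"),(376,231.6),.044))
p=[.584,.274]
r.move_l([*p,.06],rate=.12); print(r.move_l([*p,.0385],rate=.04,f_stop=8)); st("stand")
r.ungrasp(); r.sleep(.2); r.move_l([*p,.2],rate=.15)
pick((.6535,.1397),.040,MY,zup=.17,zin=.17)
over((.443,.194),.15,MY); st("over pan")
shot("f","scene",(180,140,450,380),2.5)
E
```

```text
roller [0.65404807 0.14002971 0.044     ]
True
stand 25.2 [0.5837 0.274  0.0396] open 0.0555 grip 65.1 F [-3.7 -2.1 13.5]
hit False
down 29.2 [0.6539 0.1398 0.0407] open 0.0855 grip 0.0 F [0.7 0.2 0. ]
closed 29.6 [0.6538 0.1398 0.0405] open 0.0417 grip 61.1 F [-1.8  0.6  6.7]
up 30.9 [0.6531 0.1397 0.1692] open 0.0421 grip 60.6 F [ 0.5  0.7 -1.6]
over pan 31.8 [0.4436 0.1941 0.1502] open 0.0413 grip 60.6 F [-0.1 -0.4 -0.7]
```

View pics/f.png

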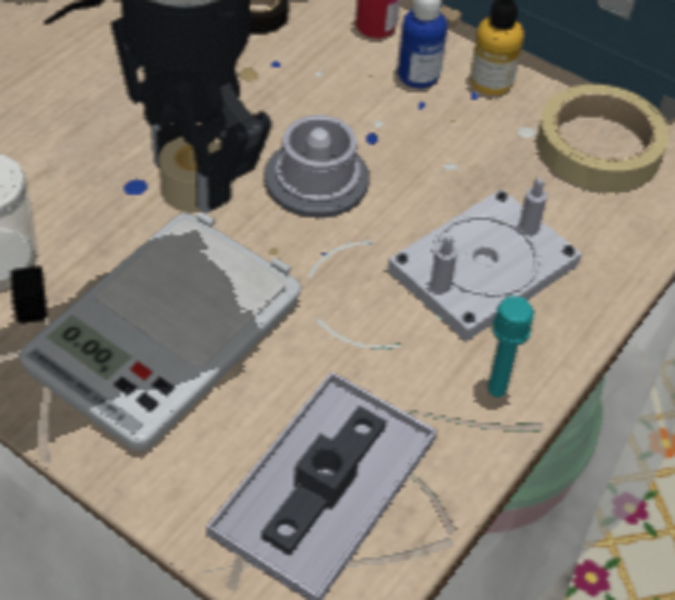

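The sleeve sits flat over the post at (318,175), and the roller is held over the pan. I'll lower it gently; contact is expected at TCP z of about 0.0495.

```bash
python3 - <<'E'
from h import *
p=[.443,.194]
r.move_l([*p,.06],rate=.1); print(r.move_l([*p,.0485],rate=.02,f_stop=5)); st("pan")
r.ungrasp(); r.sleep(.3); r.move_l([*p,.25],rate=.15); r.move_l([.5,.05,.3],rate=.25); r.sleep(.5); st("clear")
shot("g","scene",(160,110,430,350),2.5)
E
```

```text
True
pan 33.4 [0.4429 0.1941 0.0496] open 0.0416 grip 61.9 F [-2.  -0.6 11.9]
clear 37.0 [0.4999 0.0502 0.3   ] open 0.0853 grip 0.0 F [-0.1  0.1  0.2]
```

View pics/g.png

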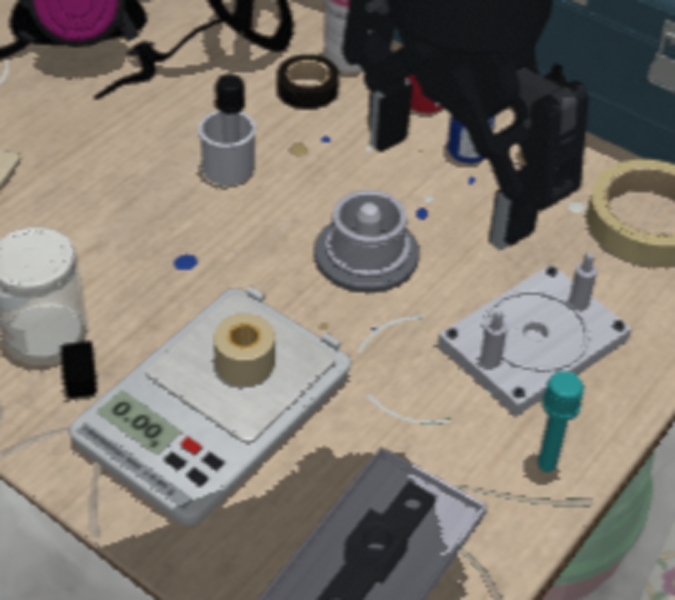

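All four parts are in place: roller flat mid-pan at (244,355), sleeve on its post, pin in the pot and bridge in the tray. The gripper is clear of everything.

```bash
python3 -c "
from workcell import r
print(r.hand_in())"
```

```text
the job is handed in; nothing more can be done
None
```

I stripped the mould in order and handed the job in at about 37 s: pin in the pot, bridge flat in the tray, sleeve over the post and roller mid-pan, all confirmed in the last pictures; the hand-in returned no verdict.

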